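# Load a lapping ring into its roller station

### The arm

A 6-joint arm with a two-finger parallel gripper is mounted at the origin on the work surface. World frame = base frame: x ahead of the robot, y to its left, z up, the work surface at z = 0. Lengths are in m, angles in rad, forces in N, time in s.
With the tool pointing down it reaches from about 0.35 to 0.925 m from the base axis. Payload 6.4 kg.
Tool frame: the origin (TCP) lies at the very end of the fingers, on their centre line; the grasp point (between the pads) lies 19 mm behind it; z points along the fingers, y is the line along which they close (so a half turn about z gives the same grasp; the last joint's range is limited). The gripper opens to 85 mm and grips with 20 to 120 N. Pads are 22 mm wide; open, the fingers measure 114 mm over their backs; the gripper's body (76 mm by 85 mm) begins 54 mm behind the grasp point. The pads swing forward as they close: fully open they stand 13 mm farther back than shut.
Start: joints at [-1.363, 0.245, 1.558, -0, 1.339, -0.174], TCP at [0.242, -0.603, 0.231] pointing down, gripper open.
Joint ranges: [-3.13, 3.13], [-1.02, 2.26], [0.13, 2.54], [-0.95, 4.09], [0.21, 2.88], [-2.74, 2.74]. Speed limits (rad/s): [2.57, 2.57, 3.14, 3.14, 3.14, 3.14].

### API

Orientations are given as a rotation vector (axis times angle).
In Python, from workcell import manip gives the robot as it stands.
- The arm moves only by the tool apply_moves, never from a script. Its arguments are lists of equal length, an entry for each row: "dp": the shift along the tool's x, y, z in cm, a list of three; "delta_rot": the turn, a rotation vector about the tool's x, y, z in rad, a list of three; "gripper": the closure, from -1 (fully open) to 1 (shut). A call has 1 to 20 rows; each row is the pose to reach, as a shift and turn from the pose commanded when the call began, along the tool's axes at that moment; what a row does not reach only later rows make up. A row lasts 1/8 s, in which the tool goes at most 62.5 mm and 10.7 degrees, less where a joint would pass 70% of its speed; a pose out of reach is approached as far as the arm can. A call with a gripper value outside its range is refused whole. The fingers move at their own pace and stop on an object; "newtons" is the grip in N (left out, the last holds). Time passes only in rows, so rows that repeat a pose let the fingers close. It gives the time, the measured TCP pose, the force, the opening and the grip force at its end, in the units of the state.
- manip.observe(): the state, without advancing time (a new reading comes with each control period).
- manip.read_camera(name): name is "scene" or "top"; returns the picture (420x560x3 uint8, red, green, blue); there is no depth.
- manip.camera_info(name): a dict with "camera_matrix" (3x3 intrinsics, pixels), "dist_coeffs" ([k1, k2, p1, p2, k3] as OpenCV has them; the pictures are not rectified), "rvec" (rotation vector, rad) and "tvec" (3), from world to camera coordinates, as OpenCV has them. Camera axes: x right, y down, z forward; pixel columns grow to the right and rows downward; lengths in m; the calibration is good to about 2 mm. A picture is of the moment at which its call begins. camera_info takes no time and is no camera call.
- manip.finish_job(): hands the job in; it is judged then, once.
The state is a dict: "time_s": time; "joints": joint angles; "qvel": joint speeds; "joint_torque": joint torques, N m; "tool_pos": TCP position; "eef_rot": TCP orientation; "wrist_force": force on the tool from outside, world axes, zero at the start; "moment": the same for the moment, N m; "finger_gap": finger opening in m; "grasp_force": force on a finger pad.
Only numpy, scipy, OpenCV 4.12 (cv2) and the standard library are available. Lean on these libraries where they do the work, as an engineer would, in place of code of your own. Each camera call takes 0.05 s, during which the arm holds its last target. There are 200 camera calls.

### The job

Push the free lapping ring over the plate, flat on it and round the drip spout without touching the spout or disturbing the neighbouring ring, into the empty roller yoke until you feel it bear on both yoke rollers. Then swing the keeper arm in until its roller meets the ring and press it on steadily with about 15 N for a second, so that the ring is nipped between the three rollers with no play, and let go, leaving ring and keeper there. Be gentle throughout, never more than 25 N on the rollers, and leave the jar and the specimen mount where they stand.

Things in the scene. Friction and masses are not known exactly. Their poses are not given: they have to be found in the camera images.
- plate_center (a point): centre of the iron lapping plate's top (diameter 400 mm, 62 mm above the bench) in a white housing 620 x 620 mm, deck 50 mm above the bench, with a black splash rim 32 mm wide, 6 mm below the plate top. The plate does not turn. Machine axes: x away from the control panel to the far deck, y to the keeper's side, z up; the whole machine may stand turned by up to 0.25 rad
- ring_center (a point): centre (12 mm above its underside) of the free lapping ring: a dark iron disc, diameter 90 mm, 24 mm high, 0.6 to 0.95 kg, with an aluminium pressure plate flush in its top; it lies alone on the right-hand (-y) part of the plate, is too wide to grip and slides on the oily plate with 1 to 4 N of push
- yoke: empty roller yoke: fixed post and arm with a slotted carriage bearing two free white rollers (diameter 24 mm, 4 to 22 mm above the plate, at y = +38 and -38 mm). The ring enters along +x. Origin, at bench height: the bedded ring's centre if the carriage is at mid-slot (roller axes at x = 42.5 mm). It is clamped anywhere within 10 mm before or beyond that, unmeasured: feel or look for the true seat
- yoke_screw (a point): thumbscrew on the end of the yoke's arm, top 125 mm above the bench, right behind the rollers (68 mm beyond the yoke's origin): the tallest part over the plate there; the crossbar above the rollers lies 91 to 107 mm above the bench. Do not handle it
- keeper_roller: the keeper's roller, same size as the yoke's, under the free end of the keeper arm; origin at its centre, 75 mm above the bench. It touches the ring when its axis is 57 mm from the ring's centre
- keeper (a joint): angle (rad) of the keeper, an aluminium arm swinging level about an upright pivot on the left deck, 142 mm from pivot to roller axis, 90 to 101 mm above the bench. Positive = open (clockwise from above); starts at 1.2 to 1.5; the roller meets a bedded ring at 0 +-0.075, depending on the yoke's carriage. Stiff pivot (2 N at the knob), stays where it is left
- keeper_knob (a point): the black upright knob on the keeper's free end, right above its roller: diameter 18 mm, from 101 to 137 mm above the bench, the point lies on its axis 118 mm above the bench; grip it from above or push it
- keeper_pivot (a point): the keeper's pivot axis, 100 mm above the bench, on the left deck
- spout_tip (a point): middle of the drip spout's steel nozzle, 18 mm in diameter, upright near the plate's middle, its lower end 10 mm above the plate; about 100 mm above the plate the 12 mm tube bends away to the spout's foot on the far deck and runs there about 140 mm above the plate; fixed, it must not be touched
- ring2_center (a point): centre of the neighbouring ring, alike, which already lies in its own yoke on the far part of the plate; leave it alone
- jar_mid (a point): middle of an amber jar, diameter 56 mm, 60 mm high, on the right-hand (-y) edge of the deck
- specimen_mid (a point): middle of a black specimen mount, diameter 30 mm, 18 mm high, on the left edge of the deck between the keeper pivot and the yoke post

How it is judged:
By the outcome, as a careful person would: the job done as asked, in the order asked, and still so for the second after the job is handed in, with the robot touching nothing.
It also fails if it takes over 67 s, if anything falls off the work surface, if the arm or the gripper's body presses on something with over 40 N, if the wrist force passes 120 N, or if a joint passes its speed limit or range.

## Working session

There is one attempt and no reset: what is moved stays moved. The work goes in short steps, Python scripts to look and compute and a tool call to move; the robot and the scene stay as the last step left them, time stands still between calls to the robot, and variables do not carry over. Pictures are saved under pics/ and viewed, at most 10 in all, crops included, and the job is handed in when it is done.

Besides the shell and the picture viewer there is one more tool, called after "Call:" as name(argument=value, ...) on one line, values as JSON. apply_moves: Moves the arm, as the interface text tells. Its arguments: {"type":"object","properties":{"dp":{"type":"array"},"delta_rot":{"type":"array"},"gripper":{"type":"array"},"newtons":{"type":"number"}},"required":["dp","delta_rot","gripper"]}

```bash
mkdir -p pics
python3 - <<'E'
from workcell import manip
import cv2
for n in("scene","top"):
    im=manip.read_camera(n); cv2.imwrite(f"pics/{n}0.png",im[:,:,::-1])
    i=manip.camera_info(n); print(n,{k:v.tolist() if hasattr(v,'tolist') else v for k,v in i.items()})
print(manip.observe())
E
```

```text
scene {'camera_matrix': [[545.5691994382007, 0.0, 271.0137218313995], [0.0, 545.5691994382007, 213.95804142622228], [0.0, 0.0, 1.0]], 'dist_coeffs': [-0.18998999174926007, 0.0, 0.0, 0.0, 0.0], 'rvec': [0.776544956800933, 2.471339272255967, -1.241906733395092], 'tvec': [0.44267852719269013, -0.11307353623814459, 1.3628459431280566]}
top {'camera_matrix': [[425.2037297121772, 0.0, 281.36903237453623], [0.0, 425.2037297121772, 206.29720074615977], [0.0, 0.0, 1.0]], 'dist_coeffs': [-0.12472761955473158, 0.0, 0.0, 0.0, 0.0], 'rvec': [2.0648982102571694, -2.1638034776577184, 0.22138150407191087], 'tvec': [0.040544332928342995, 0.5607894409981933, 0.7973535755530518]}
{'time_s': 0.1, 'joints': array([-1.36312731e+00,  2.45705722e-01,  1.55887809e+00,  7.79554008e-06,
        1.33868714e+00, -1.74108459e-01]), 'qvel': array([-1.39732317e-03, -1.87367163e-03, -2.23418196e-03,  2.38910239e-04,
        1.33436807e-03,  6.52889659e-06]), 'joint_torque': array([-6.71705311e-04, -4.30672681e+01, -3.27129292e+01, -1.82264907e-04,
        2.82665103e-03,  1.30110834e-06]), 'tool_pos': array([ 0.24207073, -0.60271593,  0.23032268]), 'eef_rot': array([-3.08288160e+00, -5.95738113e-01,  3.23051749e-05]), 'wrist_force': array([-0.38966266,  0.49332444, -0.27427293]), 'moment': array([ 0.03496358,  0.00122584, -0.03488464]), 'grasp_force': 0.0, 'finger_gap': 0.0852483808065593}
```

View pics/scene0.png

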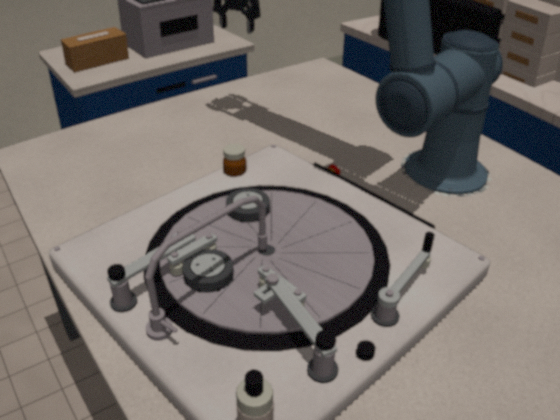

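View pics/top0.png

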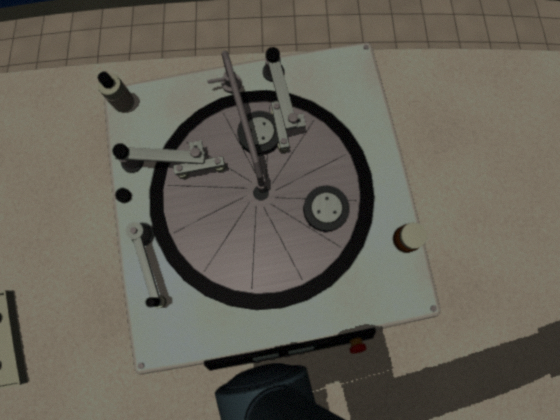

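The scene view shows the yoke in the middle foreground with the keeper to its right. In the top view, the free ring is at about (326,208), the neighbour at (258,132) and the spout at (261,190). The empty yoke's crossbar is at about (200,165), the keeper pivot at (138,232), the knob at (153,300), the jar at (405,237) and the specimen at (123,195).

```bash
cat > h.py <<'E'
import numpy as np,cv2
from workcell import manip
def cam(n):
    i=manip.camera_info(n);K,d,r,t=[np.array(i[k],float) for k in("camera_matrix","dist_coeffs","rvec","tvec")]
    return K,d,r,t
def ray(n,uv):
    K,d,r,t=cam(n);R=cv2.Rodrigues(r)[0]
    p=cv2.undistortPoints(np.array(uv,float).reshape(-1,1,2),K,d).reshape(-1,2)
    return -R.T@t.ravel(), np.c_[p,np.ones(len(p))]@R
def onz(n,uv,z):
    c,D=ray(n,uv); return c+D*((z-c[2])/D[:,2])[:,None]
def proj(n,P):
    K,d,r,t=cam(n);return cv2.projectPoints(np.array(P,float).reshape(-1,1,3),r,t,K,d)[0].reshape(-1,2)
def tri(a,b):
    c1,d1=ray("top",[a]);c2,d2=ray("scene",[b]);A=[];B=[]
    M=np.zeros((3,3));v=np.zeros(3)
    for c,d in((c1,d1[0]),(c2,d2[0])):
        d=d/np.linalg.norm(d);P=np.eye(3)-np.outer(d,d);M+=P;v+=P@c
    return np.linalg.solve(M,v)
E
python3 - <<'E'
from h import *
im=cv2.imread("pics/top0.png")
cv2.imwrite("pics/top0z.png",cv2.resize(im[100:300,95:355],None,fx=3,fy=3,interpolation=cv2.INTER_CUBIC))
s=cv2.imread("pics/scene0.png")
cv2.imwrite("pics/sc0z.png",cv2.resize(s[180:380,80:340],None,fx=3,fy=3,interpolation=cv2.INTER_CUBIC))
g=cv2.cvtColor(im,cv2.COLOR_BGR2GRAY)
m=(g<45).astype(np.uint8)*255
cs,_=cv2.findContours(m,cv2.RETR_CCOMP,cv2.CHAIN_APPROX_NONE)
for c in cs:
    if 60<cv2.contourArea(c)<60000:
        e=cv2.fitEllipse(c);print(cv2.contourArea(c),np.round(e,1).tolist() if 0 else e, onz("top",[e[0]],.086).round(4))
print(onz("top",[[367,46],[434,309],[141,366]],.05))
E
```

```text
4592.0 ((279.5499572753906, 395.66461181640625), (61.25063705444336, 117.91824340820312), 92.81350708007812) [[0.2043 0.0343 0.086 ]]
1939.5 ((306.1461181640625, 348.3097229003906), (20.201114654541016, 181.48101806640625), 80.72347259521484) [[ 0.2871 -0.0186  0.086 ]]
97.5 ((153.81907653808594, 301.3822937011719), (7.873635292053223, 16.9233341217041), 83.95780944824219) [[0.3841 0.2639 0.086 ]]
593.5 ((16.68779182434082, 339.4349365234375), (7.168245315551758, 143.91519165039062), 170.9320831298828) [[0.315  0.5436 0.086 ]]
165.0 ((405.4299621582031, 239.0634765625), (22.643627166748047, 24.071020126342773), 128.70790100097656) [[ 0.4803 -0.2221  0.086 ]]
148.5 ((123.09525299072266, 195.07498168945312), (12.774698257446289, 15.037205696105957), 113.88321685791016) [[0.5938 0.3282 0.086 ]]
1534.5 ((325.7357177734375, 208.50115966796875), (43.82391357421875, 44.67332077026367), 31.02957534790039) [[ 0.5478 -0.0714  0.086 ]]
828.5 ((326.3712158203125, 207.037353515625), (32.10072326660156, 32.97699737548828), 112.70684051513672) [[ 0.5506 -0.0728  0.086 ]]
109.5 ((197.2183837890625, 
[... 982 characters left out ...]
), 142.53057861328125) [[0.8054 0.3424 0.086 ]]
156.0 ((105.76953887939453, 79.8042221069336), (11.225823402404785, 18.302776336669922), 135.47280883789062) [[0.8517 0.3791 0.086 ]]
69.0 ((267.0901794433594, 73.04966735839844), (5.925665378570557, 16.578168869018555), 167.0010223388672) [[0.8441 0.0312 0.086 ]]
149.0 ((272.3916931152344, 54.64328384399414), (13.178367614746094, 14.816535949707031), 170.79237365722656) [[0.8878 0.0183 0.086 ]]
1668.0 ((-45.197174072265625, 12.389988899230957), (17.16412925720215, 405.05401611328125), 86.77063751220703) [[1.0926 0.8121 0.086 ]]
[[ 0.92430992 -0.19638901  0.05      ]
 [ 0.34227172 -0.27766164  0.05      ]
 [ 0.2597883   0.30150469  0.05      ]]
```

View pics/top0z.png

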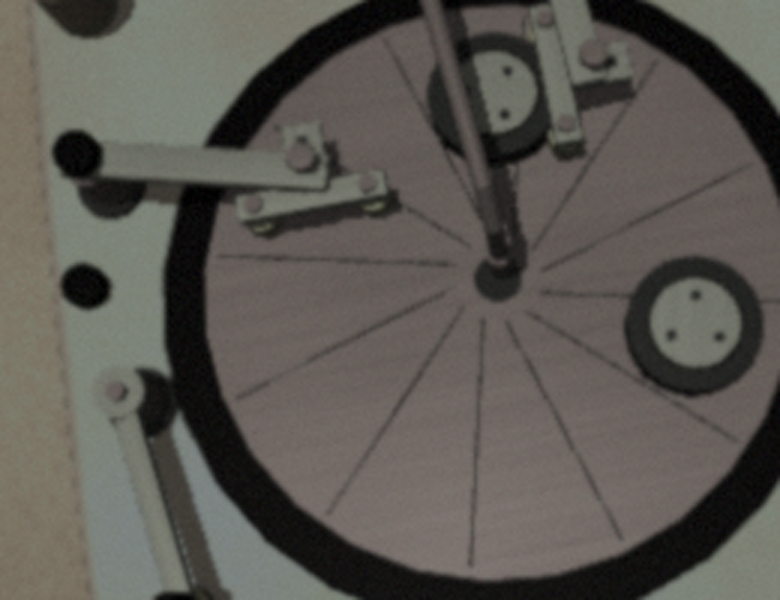

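View pics/sc0z.png

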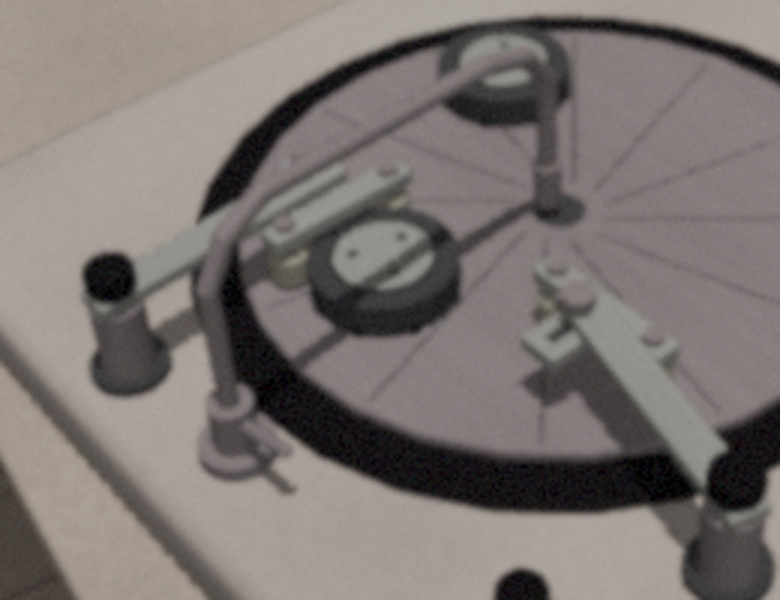

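Run:
```python
from h import *
Z=lambda a,b:[95+a/3,100+b/3]
S=lambda a,b:[80+a/3,180+b/3]
b=onz("top",[Z(254,204),Z(368,181)],.109)
print("bar",b, "ang",np.arctan2(*( (b[0]-b[1])[[1,0]] * 1))) 
d=b[0]-b[1];print("len",np.linalg.norm(d[:2]), "yaw of y axis", np.arctan2(-d[0],d[1]))
print("screw",onz("top",[Z(301,153)],.125), tri(Z(301,153),S(577,293)))
print("bars tri",tri(Z(254,204),S(655,338)),tri(Z(368,181),S(557,268)))
print("pivot",onz("top",[Z(117,392)],.104))
p=onz("top",[Z(495,283)],.072);print("nozzle?",p, tri(Z(497,275),S(550,205)))
# black rim inner circle
im=cv2.imread("pics/top0.png");g=cv2.cvtColor(im,cv2.COLOR_BGR2GRAY)
m=(g<45).astype(np.uint8)*255
cs,_=cv2.findContours(m,cv2.RETR_CCOMP,cv2.CHAIN_APPROX_NONE)
print("bot knob", [cv2.fitEllipse(c)[0] for c in cs if 80<cv2.contourArea(c)<120 and abs(c[:,0,0].mean()-153)<6])
for c in cs:
    P=onz("top",c.reshape(-1,2),.056)
    (x,y),r=cv2.minEnclosingCircle(P[:,:2].astype(np.float32))
    if .15<r<.26: print("circ",x,y,r)
# ring outer at z=.086
for c in cs:
    if 1500<cv2.contourArea(c)<1560:
        P=onz("top",c.reshape(-1,2),.086);print("ring",cv2.minEnclosingCircle(P[:,:2].astype(np.float32)))
    if 820<cv2.contourArea(c)<840:
        P=onz("top",c.reshape(-1,2),.086);print("ringin",cv2.minEnclosingCircle(P[:,:2].astype(np.float32)))
gs=cv2.cvtColor(cv2.imread("pics/scene0.png"),cv2.COLOR_BGR2GRAY)
ms=(gs<45).astype(np.uint8)
k=ms[225:265,415:440];ys,xs=np.nonzero(k);print("scene knob",xs.min()+415,xs.max()+415,ys.min()+225,ys.max()+225,xs[ys==ys.min()].mean()+415,xs.mean()+415,ys.mean()+225)
```

```text
bar [[0.63651813 0.20836186 0.109     ]
 [0.64820749 0.13393185 0.109     ]] ang 1.7265755472909539
len 0.0753423264390213 yaw of y axis 0.15577922049605716
screw [[0.66391457 0.17445663 0.125     ]] [0.66271555 0.17650519 0.12282832]
bars tri [0.63654079 0.21161126 0.10265683] [0.64820758 0.13634889 0.10315094]
pivot [[0.51819204 0.2978157  0.104     ]]
nozzle? [[0.58538759 0.05573354 0.072     ]] [0.59330577 0.0539098  0.0646491 ]
bot knob [(153.81907653808594, 301.3822937011719)]
circ 0.2869598865509033 0.009618014097213745 0.16864486038684845
circ 0.585200309753418 0.06815429776906967 0.2434941530227661
circ 1.0972192287445068 0.4457719027996063 0.2596583366394043
ring ((0.5484908819198608, -0.07086536288261414), 0.045267682522535324)
ringin ((0.5508682727813721, -0.07265891879796982), 0.03313743323087692)
scene knob 423 432 225 251 430.5 427.8015873015873 241.55555555555554
```

```bash
cat >> h.py <<'E'
from scipy.spatial.transform import Rotation as Ro
Y=0.15; seat=np.array([.6004,.165]); ux=np.array([np.cos(Y),np.sin(Y)]); uy=np.array([-ux[1],ux[0]])
def W(a,b): return seat+a*ux+b*uy
def L(p): d=np.array(p)[:2]-seat; return np.array([d@ux,d@uy]).round(4)
def to(p,xdir):
    "dp cm, delta_rot for TCP target p with tool z down, tool x along xdir (2d)"
    o=manip.observe();R=Ro.from_rotvec(o["eef_rot"]);x=np.array([*xdir,0.]);x/=np.linalg.norm(x);z=np.array([0,0,-1.])
    T=Ro.from_matrix(np.c_[x,np.cross(z,x),z]); 
    print("dp",(R.inv().apply(np.array(p)-o["tool_pos"])*100).round(2),"rot",(R.inv()*T).as_rotvec().round(3))
def st():
    o=manip.observe();R=Ro.from_rotvec(o["eef_rot"]).as_matrix()
    print("t",round(o["time_s"],2),"tcp",o["tool_pos"].round(4),"L",L(o["tool_pos"]),"F",o["wrist_force"].round(2),"gap",round(o["finger_gap"],4),"toolx",R[:,0].round(3),"tooly",R[:,1].round(3),"q",o["joints"].round(2))
E
python3 - <<'E'
from h import *
S=lambda a,b:[80+a/3,180+b/3]
print("nozzle bottom",onz("scene",[S(546,210)],.072),"top@.162?",onz("scene",[S(545,75)],.162))
print("hub scene",onz("scene",[S(565,210)],.062))
for p in onz("scene",[S(546,210)],.072): print(L(p),proj("top",[p,[p[0],p[1],.16]]))
for q in ([.5875,.0555],[.5505,-.072],[.518,.298]): print(q,L(q))
# ring from scene? knob tri
print("knobtop", onz("top",[[152.,301]],.137), tri([152,301.5],[430,235]))
im=cv2.imread("pics/top0.png");cv2.imwrite("pics/k.png",np.hstack([cv2.resize(im[280:320,135:175],None,fx=10,fy=10,interpolation=2),cv2.resize(im[170:210,240:280],None,fx=10,fy=10,interpolation=2)]))
st()
for d in (uy,-uy,ux,-ux): to([*W(-.09,-.30),.2],d)
E
```

```text
nozzle bottom [[0.60338876 0.06290314 0.072     ]] top@.162? [[0.59380483 0.04947255 0.162     ]]
hub scene [[0.58720437 0.05988827 0.062     ]]
[-0.0123 -0.1014] [[256.09412034 185.74407708]
 [253.19245694 173.45897602]]
[0.5875, 0.0555] [-0.0291 -0.1063]
[0.5505, -0.072] [-0.0848 -0.2269]
[0.518, 0.298] [-0.0616  0.1438]
knobtop [[0.38513233 0.25191414 0.137     ]] [0.3819958  0.25601319 0.13183952]
t 0.1 tcp [ 0.2421 -0.6027  0.2303] L [-0.469  -0.7055] F [-0.39  0.49 -0.27] gap 0.0852 toolx [0.928 0.373 0.   ] tooly [ 0.373 -0.928 -0.002] q [-1.36  0.25  1.56  0.    1.34 -0.17]
dp [ 46.2  -30.76   3.1 ] rot [-1.000e-03 -1.000e-03 -1.339e+00]
dp [ 46.2  -30.76   3.1 ] rot [-1.000e-03  1.000e-03  1.803e+00]
dp [ 46.2  -30.76   3.1 ] rot [-0.002 -0.     0.232]
dp [ 46.2  -30.76   3.1 ] rot [ 0.00e+00 -2.00e-03 -2.91e+00]
```

View pics/k.png

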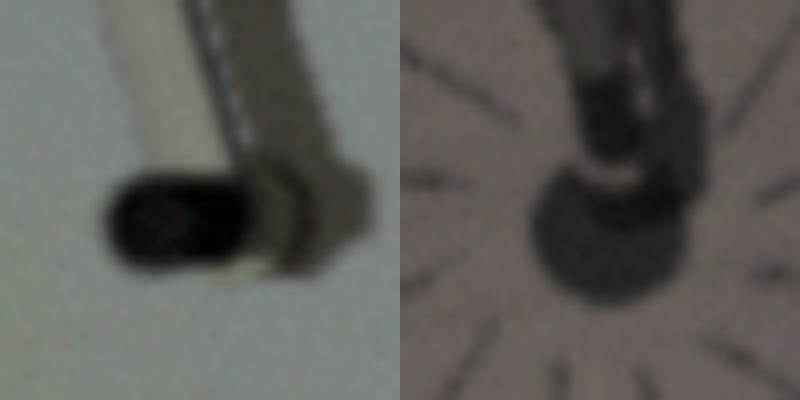

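Run:
```python
from h import *
print("noz",onz("top",[[261.3,184.5]],.072),"knob",onz("top",[[150.5,302.2]],.137),onz("top",[[155,301.5]],.101), "jar",L(onz("top",[[409,237]],.11)[0]))
to([*W(-.086,-.292),.16],uy)
```

```text
noz [[0.60545959 0.05240986 0.072     ]] knob [[0.38310673 0.25464195 0.137     ]] [[0.3839117  0.25717133 0.101     ]] jar [-0.1758 -0.365 ]
dp [ 46.78 -31.44   7.1 ] rot [-1.000e-03 -1.000e-03 -1.339e+00]
```

Call:
apply_moves(dp=[[8,-5.4,0],[14,-9.4,0],[20,-13.4,1],[26,-17.4,2],[31,-21,3],[36,-24,4],[40,-27,5],[44,-29.5,6],[46.8,-31.4,7],[46.8,-31.4,7],[46.8,-31.4,7],[46.8,-31.4,7]], delta_rot=[[0,0,-0.15],[0,0,-0.3],[0,0,-0.45],[0,0,-0.6],[0,0,-0.75],[0,0,-0.9],[0,0,-1.05],[0,0,-1.2],[0,0,-1.339],[0,0,-1.339],[0,0,-1.339],[0,0,-1.339]], gripper=[-0.18,-0.18,-0.18,-0.18,-0.18,-0.18,-0.18,-0.18,-0.18,-0.18,-0.18,-0.18], newtons=60)

```text
time_s: 1.6
tool_pos: [0.5592, -0.1387, 0.1617]
eef_rot: [2.051, 2.379, -0.0]
wrist_force: [0.9, 0.1, 0.4]
finger_gap: 0.05
grasp_force: 0.0
```

Run:
```python
from h import *
st(); to([*W(-.086,-.292),.066],uy)
im=manip.read_camera("top");s=manip.read_camera("scene")
cv2.imwrite("pics/a1.png",np.hstack([cv2.resize(im[90:330,190:450],(400,370)),cv2.resize(s[130:330,130:346],(400,370))])[:,:,::-1])
```

```text
t 1.6 tcp [ 0.5592 -0.1387  0.1617] L [-0.0862 -0.2942] F [0.87 0.07 0.36] gap 0.05 toolx [-0.147  0.989 -0.001] tooly [0.989 0.147 0.   ] q [-0.44  0.15  1.8  -0.    1.19 -0.59]
dp [0.22 0.01 9.57] rot [ 0.     0.001 -0.002]
```

View pics/a1.png

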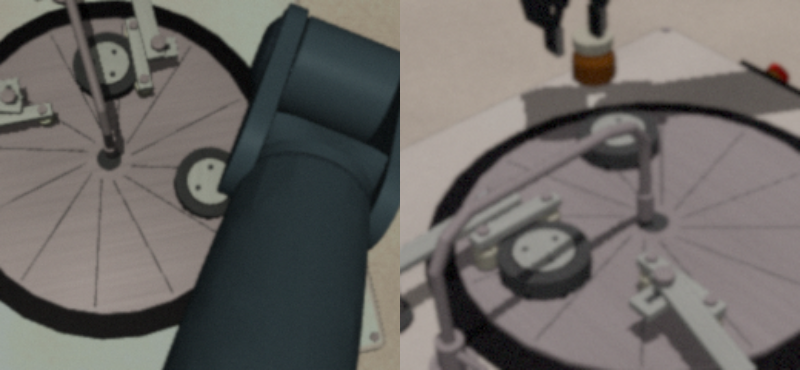

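The arm is over the ring's right side. The ring still lies at about (205,183) in the left panel, and the fingers are clear of the jar, so I can go down.

Call:
apply_moves(dp=[[0.1,0,3],[0.1,0,5.5],[0.1,0,7.5],[0.1,0,8.7],[0.1,0,9.4],[0.1,0,9.4],[0.1,0,9.4]], delta_rot=[[0,0,0],[0,0,0],[0,0,0],[0,0,0],[0,0,0],[0,0,0],[0,0,0]], gripper=[-0.18,-0.18,-0.18,-0.18,-0.18,-0.18,-0.18])

```text
time_s: 2.58
tool_pos: [0.56, -0.1367, 0.0681]
eef_rot: [2.048, 2.381, 0.001]
wrist_force: [-0.5, 0.0, -0.7]
finger_gap: 0.0505
grasp_force: 0.0
```

Run:
```python
from h import *
st(); to([*W(-.105,-.17),.066],uy); to([*W(-.105,-.0484),.066],uy)
```

```text
t 2.58 tcp [ 0.56   -0.1367  0.0681] L [-0.0851 -0.2923] F [-0.5   0.02 -0.65] gap 0.0505 toolx [-0.15   0.989 -0.001] tooly [0.989 0.15  0.001] q [-0.44  0.28  1.84 -0.    1.02 -0.59]
dp [12.23 -1.99  0.2 ] rot [0.001 0.001 0.   ]
dp [24.39 -1.99  0.19] rot [0.001 0.001 0.   ]
```

Call:
apply_moves(dp=[[0.7,0,0],[1.2,0,0],[1.6,0,0],[2.0,0,0],[2.6,-0.1,0],[3.3,-0.25,0],[4.0,-0.4,0],[4.7,-0.55,0],[5.4,-0.7,0],[6.1,-0.85,0],[6.8,-1.0,0],[7.5,-1.15,0],[8.0,-1.25,0],[8.0,-1.25,0]], delta_rot=[[0,0,0],[0,0,0],[0,0,0],[0,0,0],[0,0,0],[0,0,0],[0,0,0],[0,0,0],[0,0,0],[0,0,0],[0,0,0],[0,0,0],[0,0,0],[0,0,0]], gripper=[-0.18,-0.18,-0.18,-0.18,-0.18,-0.18,-0.18,-0.18,-0.18,-0.18,-0.18,-0.18,-0.18,-0.18])

```text
time_s: 4.32
tool_pos: [0.5346, -0.0585, 0.0671]
eef_rot: [-2.047, -2.381, -0.0]
wrist_force: [0.4, 0.7, 0.2]
finger_gap: 0.0502
grasp_force: 0.1
```

Run:
```python
from h import *
st(); to([*W(-.105,-.0484),.068],uy)
im=manip.read_camera("top");s=manip.read_camera("scene")
cv2.imwrite("pics/a2.png",np.hstack([cv2.resize(im[90:330,190:450],(400,370)),cv2.resize(s[130:330,150:366],(400,370))])[:,:,::-1])
```

```text
t 4.33 tcp [ 0.5346 -0.0585  0.0671] L [-0.0985 -0.2111] F [0.4  0.68 0.24] gap 0.0502 toolx [-0.15   0.989  0.001] tooly [ 0.989  0.15  -0.001] q [-0.32  0.2   1.94  0.    1.   -0.47]
dp [16.27 -0.65 -0.07] rot [-0.001 -0.001  0.   ]
```

View pics/a2.png

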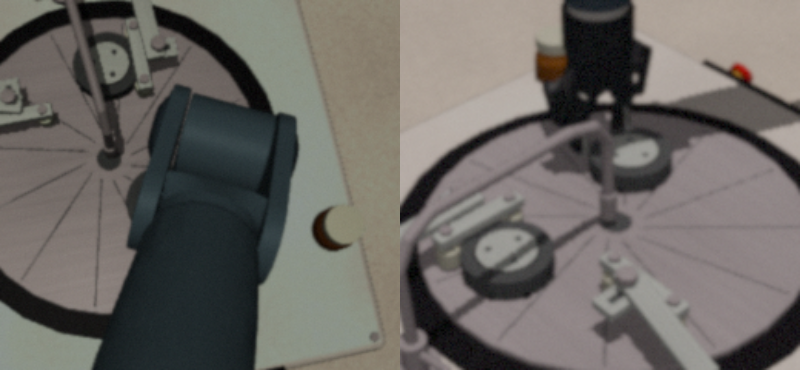

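The ring is nested against the fingers at about (632,155) in the right panel, and the spout and neighbouring ring are untouched. I'll keep pushing towards +y.

Call:
apply_moves(dp=[[0.6,-0.05,0],[1.4,-0.15,0],[2.2,-0.25,0],[3.0,-0.35,0],[3.8,-0.45,0],[4.6,-0.55,0],[5.4,-0.65,0],[6.2,-0.65,0],[7.0,-0.65,0],[7.8,-0.65,0],[8.6,-0.65,0],[9.4,-0.65,0],[10.2,-0.65,0],[11.0,-0.65,0],[11.8,-0.65,0],[12.6,-0.65,0],[13.4,-0.65,0],[14.2,-0.65,0],[15.0,-0.65,0],[15.6,-0.65,0]], delta_rot=[[0,0,0],[0,0,0],[0,0,0],[0,0,0],[0,0,0],[0,0,0],[0,0,0],[0,0,0],[0,0,0],[0,0,0],[0,0,0],[0,0,0],[0,0,0],[0,0,0],[0,0,0],[0,0,0],[0,0,0],[0,0,0],[0,0,0],[0,0,0]], gripper=[-0.18,-0.18,-0.18,-0.18,-0.18,-0.18,-0.18,-0.18,-0.18,-0.18,-0.18,-0.18,-0.18,-0.18,-0.18,-0.18,-0.18,-0.18,-0.18,-0.18])

```text
time_s: 6.92
tool_pos: [0.5052, 0.0946, 0.0673]
eef_rot: [-2.048, -2.382, 0.0]
wrist_force: [1.0, -2.1, -1.8]
finger_gap: 0.0498
grasp_force: 1.3
```

Run:
```python
from h import *
st(); to([*W(-.105,-.0484),.068],uy)
im=manip.read_camera("top");s=manip.read_camera("scene")
cv2.imwrite("pics/a3.png",np.hstack([cv2.resize(im[90:330,100:360],(400,370)),cv2.resize(s[150:350,190:406],(400,370))])[:,:,::-1])
```

```text
t 6.92 tcp [0.5052 0.0946 0.0673] L [-0.1047 -0.0554] F [ 0.99 -2.12 -1.77] gap 0.0498 toolx [-0.15   0.989  0.   ] tooly [ 0.989  0.15  -0.   ] q [-0.04  0.15  2.   -0.    0.99 -0.19]
dp [ 0.7  -0.03 -0.07] rot [-0. -0.  0.]
```

View pics/a3.png

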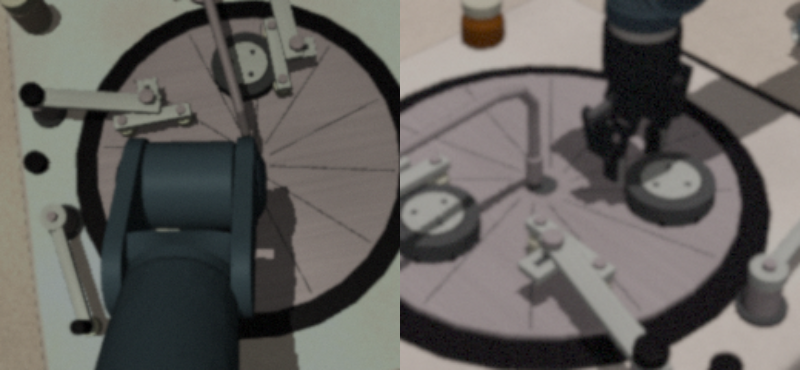

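The ring sits near (670,180) in the right panel, past the spout and apparently towards one finger. I'll measure it.

Run:
```python
from h import *
P=onz("scene",[[190+270*.54,150+177*.5405],[190+(627-400)*.54,150+180*.5405],[190+(715-400)*.54,150+180*.5405]],.086)
for p in P: print(p,L(p))
o=manip.observe();t=o["tool_pos"]
print(proj("scene",[t,[*W(-.105,-.007),.086]]))
st()
```

```text
[0.49569176 0.14365451 0.086     ] [-0.1067 -0.0055]
[0.53319019 0.12286497 0.086     ] [-0.0728 -0.0316]
[0.46236239 0.17278835 0.086     ] [-0.1353  0.0283]
[[314.60523606 241.5237222 ]
 [334.54065117 245.69593185]]
t 7.03 tcp [0.5052 0.0949 0.0674] L [-0.1046 -0.0551] F [-0.34  0.7   0.63] gap 0.0501 toolx [-0.15   0.989  0.001] tooly [0.989 0.15  0.   ] q [-0.04  0.15  2.    0.    0.99 -0.19]
```

Call:
apply_moves(dp=[[0.3,0,0],[0.6,0,0],[0.6,0,0],[-1.0,0,0],[-2.5,0,0],[-2.5,0,-3],[-2.5,-1,-6.5],[-2,-3,-8],[-1,-5,-8],[0.5,-6.5,-8],[2,-7.2,-8],[3.5,-7.2,-8],[5.0,-7.2,-8],[5.5,-7.2,-8],[5.5,-7.2,-8],[5.5,-7.2,-8],[5.5,-7.2,-8],[5.5,-7.2,-8]], delta_rot=[[0,0,0],[0,0,0],[0,0,0],[0,0,0],[0,0,0],[0,0,0],[0,0,0.1],[0,0,0.25],[0,0,0.42],[0,0,0.6],[0,0,0.78],[0,0,0.96],[0,0,1.14],[0,0,1.32],[0,0,1.48],[0,0,1.571],[0,0,1.571],[0,0,1.571]], gripper=[-0.18,-0.18,-0.18,-0.18,-0.18,-0.18,-0.18,-0.18,-0.18,-0.18,-0.18,-0.18,-0.18,-0.18,-0.18,-0.18,-0.18,-0.18])

```text
time_s: 9.28
tool_pos: [0.426, 0.1372, 0.1473]
eef_rot: [-3.133, -0.236, -0.0]
wrist_force: [0.1, 0.7, 0.5]
finger_gap: 0.0503
grasp_force: 0.0
```

Run:
```python
from h import *
st(); to([*W(-.172,0),.070],ux)
s=manip.read_camera("scene"); cv2.imwrite("pics/s4.png",s[:,:,::-1])
g=s.astype(int).sum(2)
# bright pressure plate: bright blob near predicted ring
u=proj("scene",[[*W(-.105,0),.086]])[0];print(u)
x0,y0=int(u[0])-28,int(u[1])-22
m=cv2.inRange(g[y0:y0+44,x0:x0+56].astype(np.int32),0,240).astype(np.uint8)
n,l,stt,c=cv2.connectedComponentsWithStats(m)
for i in range(1,n):
    if stt[i,4]>40:
        p=np.array([x0,y0])+stt[i,:2]+stt[i,2:4]/2-.5;print(stt[i],p,L(onz("scene",[p],.080)[0]))
```

```text
t 9.28 tcp [0.426  0.1372 0.1473] L [-0.1766 -0.0014] F [0.12 0.69 0.45] gap 0.0503 toolx [0.989 0.15  0.   ] tooly [ 0.15  -0.989 -0.   ] q [ 0.06 -0.15  2.13  0.    1.16  1.48]
dp [ 0.46 -0.14  7.73] rot [-0. -0.  0.]
[337.43814688 247.48803845]
[   4    0   52   44 1442] [338.5 246.5] [-0.1142 -0.0049]
```

```bash
cat >> h.py <<'E'
def ringpos(name,guess):
    "centre of aluminium plate from the dark ring's hole near a guessed L position"
    im=manip.read_camera(name);g=cv2.GaussianBlur(cv2.cvtColor(im,cv2.COLOR_RGB2GRAY),(3,3),0)
    u=proj(name,[[*W(*guess),.086]])[0];a,b=int(u[0])-40,int(u[1])-35;c=g[b:b+70,a:a+80]
    t,m=cv2.threshold(c,0,255,cv2.THRESH_OTSU)
    cs,h=cv2.findContours(m,cv2.RETR_CCOMP,cv2.CHAIN_APPROX_NONE)
    for q in cs:
        if 150<cv2.contourArea(q)<1500:
            P=onz(name,q.reshape(-1,2)+[a,b],.086)[:,:2].astype(np.float32);ctr,r=cv2.minEnclosingCircle(P);print(name,t,"L",L(ctr),"r",round(r,4))
E
python3 - <<'E'
from h import *
ringpos("scene",(-.105,0))
E
```

```text
scene 94.0 L [-1.055e-01 -1.000e-04] r 0.0313
```

Call:
apply_moves(dp=[[0.3,-0.14,3],[0.3,-0.14,5.5],[0.3,-0.14,7],[0.3,-0.14,7.7],[0.8,-0.14,7.7],[1.3,-0.14,7.7],[1.8,-0.14,7.7],[2.3,-0.14,7.7],[3.0,-0.14,7.7],[3.7,-0.14,7.7],[4.5,-0.14,7.7],[5.3,-0.14,7.7],[6.1,-0.14,7.7],[6.9,-0.14,7.7],[7.7,-0.14,7.7],[8.5,-0.14,7.7],[9.3,-0.14,7.7],[10.0,-0.14,7.7],[10.6,-0.14,7.7],[11.0,-0.14,7.7]], delta_rot=[[0,0,0],[0,0,0],[0,0,0],[0,0,0],[0,0,0],[0,0,0],[0,0,0],[0,0,0],[0,0,0],[0,0,0],[0,0,0],[0,0,0],[0,0,0],[0,0,0],[0,0,0],[0,0,0],[0,0,0],[0,0,0],[0,0,0],[0,0,0]], gripper=[-0.18,-0.18,-0.18,-0.18,-0.18,-0.18,-0.18,-0.18,-0.18,-0.18,-0.18,-0.18,-0.18,-0.18,-0.18,-0.18,-0.18,-0.18,-0.18,-0.18])

```text
time_s: 11.88
tool_pos: [0.5347, 0.1555, 0.0702]
eef_rot: [3.133, 0.235, -0.0]
wrist_force: [-1.9, 0.2, -0.0]
finger_gap: 0.0501
grasp_force: 1.4
```

Run:
```python
from h import *
st(); ringpos("scene",(-.015,0)); st()
```

```text
t 11.88 tcp [0.5347 0.1555 0.0702] L [-0.0663  0.0004] F [-1.92  0.19 -0.04] gap 0.0501 toolx [ 0.989  0.149 -0.   ] tooly [ 0.149 -0.989 -0.   ] q [ 0.08  0.24  1.89 -0.    1.01  1.5 ]
scene 99.0 L [-0.0183  0.0018] r 0.0307
scene 99.0 L [-0.0498 -0.0871] r 0.0372
t 11.93 tcp [0.5353 0.1556 0.0704] L [-0.0658  0.0004] F [-0.4  -0.21 -0.31] gap 0.0507 toolx [0.989 0.149 0.001] tooly [ 0.149 -0.989  0.   ] q [0.08 0.24 1.89 0.   1.01 1.5 ]
```

Call:
apply_moves(dp=[[-1.0,0,0],[-2.0,0,0],[-2.0,0,0],[-2.0,0,0],[-2.0,0,0],[-2.0,0,0],[-1.5,0,0],[-1.1,0,0],[-0.8,0,0],[-0.6,0,0],[-0.4,0,0],[-0.2,0,0],[0,0,0],[0,0,0]], delta_rot=[[0,0,0],[0,0,0],[0,0,0],[0,0,0],[0,0,0],[0,0,0],[0,0,0],[0,0,0],[0,0,0],[0,0,0],[0,0,0],[0,0,0],[0,0,0],[0,0,0]], gripper=[-0.18,-0.18,1,1,1,1,1,1,1,1,1,1,1,1], newtons=30)

```text
time_s: 13.68
tool_pos: [0.5346, 0.1555, 0.0701]
eef_rot: [-3.133, -0.235, -0.0]
wrist_force: [-1.4, -0.3, -0.3]
finger_gap: 0.0001
grasp_force: 0.7
```

Run:
```python
from h import *
st(); ringpos("scene",(-.010,0)); st()
```

```text
t 13.68 tcp [0.5346 0.1555 0.0701] L [-0.0665  0.0004] F [-1.41 -0.35 -0.32] gap 0.0001 toolx [0.989 0.149 0.   ] tooly [ 0.149 -0.989 -0.   ] q [0.08 0.24 1.89 0.   1.01 1.5 ]
scene 100.0 L [-0.0468 -0.0895] r 0.0357
t 13.72 tcp [0.5346 0.1555 0.0702] L [-0.0665  0.0004] F [-1.24  0.07 -1.02] gap 0.0002 toolx [0.989 0.149 0.   ] tooly [ 0.149 -0.989 -0.   ] q [0.08 0.23 1.89 0.   1.01 1.5 ]
```

Call:
apply_moves(dp=[[0.15,0,0],[0.3,0,0],[0.45,0,0],[0.6,0,0],[0.6,0,0]], delta_rot=[[0,0,0],[0,0,0],[0,0,0],[0,0,0],[0,0,0]], gripper=[1,1,1,1,1])

```text
time_s: 14.35
tool_pos: [0.5406, 0.1564, 0.0703]
eef_rot: [-3.133, -0.235, -0.001]
wrist_force: [-1.5, -0.3, -1.2]
finger_gap: -0.0002
grasp_force: 0.8
```

Call:
apply_moves(dp=[[0.1,0,0],[0.2,0,0],[0.2,0,0]], delta_rot=[[0,0,0],[0,0,0],[0,0,0]], gripper=[1,1,1])

```text
time_s: 14.72
tool_pos: [0.5425, 0.1567, 0.0703]
eef_rot: [-3.133, -0.235, -0.001]
wrist_force: [-1.2, -0.5, -0.7]
finger_gap: -0.0001
grasp_force: 0.9
```

Run:
```python
from h import *
st()
```

```text
t 14.72 tcp [0.5425 0.1567 0.0703] L [-0.0585  0.0004] F [-1.15 -0.53 -0.75] gap -0.0001 toolx [0.989 0.149 0.   ] tooly [ 0.149 -0.989 -0.   ] q [0.08 0.25 1.87 0.   1.02 1.5 ]
```

Call:
apply_moves(dp=[[0.1,0,0],[0.2,0,0],[0.2,0,0]], delta_rot=[[0,0,0],[0,0,0],[0,0,0]], gripper=[1,1,1])

```text
time_s: 15.1
tool_pos: [0.5443, 0.157, 0.0703]
eef_rot: [-3.133, -0.235, 0.0]
wrist_force: [-3.0, -0.4, 1.6]
finger_gap: 0.0003
grasp_force: 1.5
```

Call:
apply_moves(dp=[[0.1,0,0],[0.1,0,0]], delta_rot=[[0,0,0],[0,0,0]], gripper=[1,1])

```text
time_s: 15.35
tool_pos: [0.5447, 0.1573, 0.0703]
eef_rot: [-3.133, -0.235, 0.003]
wrist_force: [-5.5, 0.0, 2.7]
finger_gap: -0.0001
grasp_force: 2.7
```

Call:
apply_moves(dp=[[0.1,0,0],[0.1,0,0]], delta_rot=[[0,0,0],[0,0,0]], gripper=[1,1])

```text
time_s: 15.6
tool_pos: [0.5457, 0.1575, 0.0702]
eef_rot: [-3.132, -0.235, 0.003]
wrist_force: [-4.6, 1.4, 1.7]
finger_gap: -0.0003
grasp_force: 2.6
```

Call:
apply_moves(dp=[[0.1,0,0],[0.1,0,0]], delta_rot=[[0,0,0],[0,0,0]], gripper=[1,1])

```text
time_s: 15.85
tool_pos: [0.5458, 0.1575, 0.07]
eef_rot: [-3.133, -0.236, 0.007]
wrist_force: [-8.6, -0.3, 4.1]
finger_gap: -0.0003
grasp_force: 4.2
```

Call:
apply_moves(dp=[[0.1,0,0],[0.1,0,0]], delta_rot=[[0,0,0],[0,0,0]], gripper=[1,1])

```text
time_s: 16.1
tool_pos: [0.5458, 0.1576, 0.0697]
eef_rot: [3.133, 0.236, -0.011]
wrist_force: [-10.7, -2.6, 6.4]
finger_gap: -0.0001
grasp_force: 5.7
```

Run:
```python
from h import *
st(); s=manip.read_camera("scene");im=manip.read_camera("top"); st()
cv2.imwrite("pics/b1.png",np.hstack([cv2.resize(im[120:260,120:272],(400,370),interpolation=2),cv2.resize(s[230:340,230:349],(400,370),interpolation=2)])[:,:,::-1])
```

```text
t 16.1 tcp [0.5458 0.1576 0.0697] L [-0.0551  0.0008] F [-10.74  -2.55   6.43] gap -0.0001 toolx [ 0.989  0.15  -0.007] tooly [ 0.15  -0.989 -0.   ] q [ 0.08  0.26  1.86 -0.    1.02  1.5 ]
t 16.2 tcp [0.5458 0.1575 0.0697] L [-0.0551  0.0008] F [-10.7   -1.42   4.57] gap 0.0003 toolx [ 0.989  0.15  -0.007] tooly [ 0.15  -0.989 -0.   ] q [ 0.08  0.26  1.86 -0.    1.02  1.5 ]
```

View pics/b1.png

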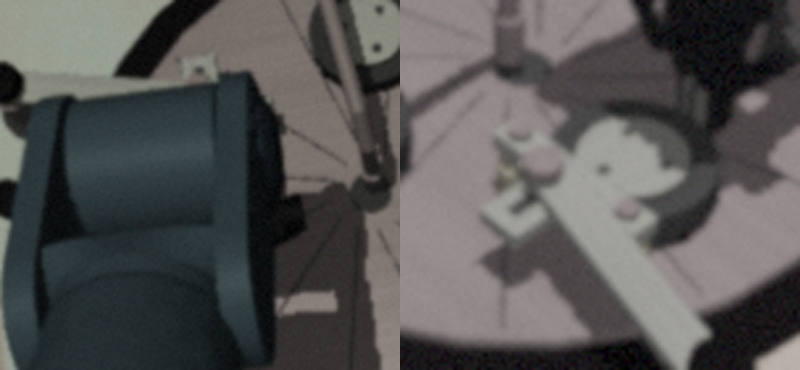

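The ring has stopped firmly at 10.7 N. The force is square to the yoke, with almost nothing sideways, so it bears on both rollers; the right panel shows it under the crossbar. Next I retreat and go to the knob.

Run:
```python
from h import *
k=np.array([.3835,.256]);pv=np.array([.518,.298]);d=(k-pv)/np.linalg.norm(k-pv)
print(d,L(k)); x=-d if 0 else np.array([-d[0],-d[1]])
to([*k,.16],x); to([*k,.108],x)
```

```text
[-0.9545431  -0.29807294] [-0.2009  0.1224]
dp [-14.64 -12.17  -8.93] rot [-0.001  0.007 -0.152]
dp [-14.6  -12.17  -3.73] rot [-0.001  0.007 -0.152]
```

Call:
apply_moves(dp=[[-0.5,0,0],[-2.0,0,0],[-4.0,0,-0.5],[-5.5,0,-4],[-7,-2,-8],[-9,-4,-10],[-11,-6.5,-10],[-13,-9,-10],[-14.6,-11.5,-10],[-14.6,-12.2,-10],[-14.6,-12.2,-10],[-14.6,-12.2,-10]], delta_rot=[[0,0,0],[0,0,0],[0,0,0],[0,0,0],[0,0,-0.05],[0,0,-0.1],[0,0,-0.152],[0,0,-0.152],[0,0,-0.152],[0,0,-0.152],[0,0,-0.152],[0,0,-0.152]], gripper=[1,1,1,1,0,-0.2,-0.2,-0.2,-0.2,-0.2,-0.2,-0.2])

```text
time_s: 17.7
tool_pos: [0.3866, 0.256, 0.1705]
eef_rot: [3.106, 0.471, 0.001]
wrist_force: [0.2, 0.2, 0.2]
finger_gap: 0.0514
grasp_force: 0.0
```

Run:
```python
from h import *
st(); k=np.array([.3835,.256]);to([*k,.108],[.9545,.298])
ringpos("scene",(.001,0)); ringpos("top",(.001,0))
s=manip.read_camera("scene");im=manip.read_camera("top")
cv2.imwrite("pics/c1.png",np.hstack([cv2.resize(im[120:340,110:348],(400,370),interpolation=2),cv2.resize(s[150:370,250:488],(400,370),interpolation=2)])[:,:,::-1])
```

```text
t 17.7 tcp [0.3866 0.256  0.1705] L [-0.1978  0.1219] F [0.16 0.16 0.16] gap 0.0514 toolx [0.955 0.296 0.001] tooly [ 0.296 -0.955  0.   ] q [ 0.34 -0.14  2.07 -0.    1.21  1.61]
dp [-0.3  -0.09  6.25] rot [ 0.    -0.001 -0.002]
scene 98.0 L [ 0.0541 -0.0282] r 0.0275
scene 98.0 L [0.008  0.0129] r 0.0577
top 75.0 L [0.002  0.0024] r 0.0299
```

View pics/c1.png

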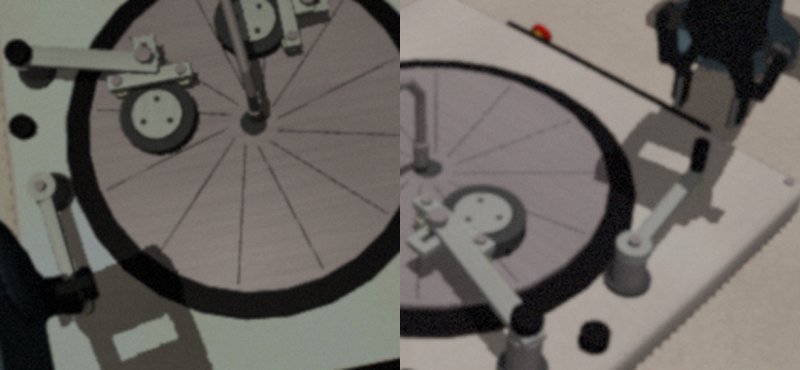

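The top panel shows the ring seated under the crossbar at (157,115), and the open fingers stand over the knob on both sides. I'll go down and grip lightly.

Call:
apply_moves(dp=[[-0.3,-0.1,2],[-0.3,-0.1,4],[-0.3,-0.1,5.4],[-0.3,-0.1,6.1],[-0.3,-0.1,6.1]], delta_rot=[[0,0,0],[0,0,0],[0,0,0],[0,0,0],[0,0,0]], gripper=[-0.2,-0.2,-0.2,-0.2,-0.2], newtons=25)

```text
time_s: 18.52
tool_pos: [0.3825, 0.2564, 0.1091]
eef_rot: [3.106, 0.472, -0.001]
wrist_force: [-1.3, 0.5, -0.7]
finger_gap: 0.0512
grasp_force: 0.0
```

Call:
apply_moves(dp=[[0,0,0],[0,0,0],[0,0,0],[0,0,0],[0,0,0],[0,0,0]], delta_rot=[[0,0,0],[0,0,0],[0,0,0],[0,0,0],[0,0,0],[0,0,0]], gripper=[0.3,0.5,0.7,1,1,1])

```text
time_s: 19.27
tool_pos: [0.383, 0.2566, 0.1099]
eef_rot: [-3.106, -0.472, -0.001]
wrist_force: [-1.2, -1.6, 4.4]
finger_gap: 0.017
grasp_force: 24.7
```

Run:
```python
from h import *
st()
```

```text
t 19.27 tcp [0.383  0.2566 0.1099] L [-0.2013  0.1231] F [-1.24 -1.65  4.4 ] gap 0.017 toolx [0.955 0.297 0.001] tooly [ 0.297 -0.955  0.   ] q [ 0.34 -0.05  2.12 -0.    1.07  1.61]
```

Call:
apply_moves(dp=[[0,0,0],[0,0,-0.4],[0,0,-0.4],[0,0,-0.4],[0,0,-0.4],[0,0,-0.4],[0,0,-0.4]], delta_rot=[[0,0,0],[0,0,0],[0,0,0],[0,0,0],[0,0,0],[0,0,0],[0,0,0]], gripper=[0.3,0.3,0.4,0.7,1,1,1])

```text
time_s: 20.15
tool_pos: [0.3826, 0.2565, 0.1134]
eef_rot: [-3.106, -0.472, -0.0]
wrist_force: [-1.3, -1.0, 2.3]
finger_gap: 0.0172
grasp_force: 24.7
```

Run:
```python
from h import *
st()
o=manip.observe();k=o["tool_pos"][:2];pv=np.array([.518,.298]);r=k-pv;R0=Ro.from_rotvec(o["eef_rot"]).as_matrix()
pv=k-r/np.linalg.norm(r)*.142; r=k-pv;print("pivot used",pv,L(pv))
f=np.arctan2(r[1],r[0]); e=W(-.056,.001)-pv;print("end radius",np.linalg.norm(e),"sweep",np.arctan2(e[1],e[0])-f)
for a in np.arange(.08,1.5,.08):
    c,s=np.cos(a),np.sin(a);q=pv+np.array([c*r[0]-s*r[1],s*r[0]+c*r[1]])
    print(round(a,2),((np.array([*(q-k),0])@R0)*100).round(2)[:2].tolist(),L(q))
```

```text
t 20.15 tcp [0.3826 0.2565 0.1134] L [-0.2017  0.123 ] F [-1.29 -1.    2.3 ] gap 0.0172 toolx [0.955 0.297 0.   ] tooly [ 0.297 -0.955 -0.   ] q [ 0.34 -0.06  2.12  0.    1.08  1.61]
pivot used [0.51835808 0.29810971] [-0.0612  0.1439]
end radius 0.14297088121034524 sweep 1.4600648079030756
0.08 [0.04, 1.13] [-0.1996  0.1119]
0.16 [0.17, 2.26] [-0.1966  0.1009]
0.24 [0.39, 3.38] [-0.1927  0.0902]
0.32 [0.7, 4.47] [-0.188   0.0799]
0.4 [1.1, 5.53] [-0.1825  0.07  ]
0.48 [1.58, 6.56] [-0.1762  0.0605]
0.56 [2.13, 7.55] [-0.1692  0.0516]
0.64 [2.77, 8.49] [-0.1614  0.0433]
0.72 [3.48, 9.38] [-0.1531  0.0356]
0.8 [4.26, 10.21] [-0.1441  0.0286]
0.88 [5.1, 10.97] [-0.1347  0.0223]
0.96 [6.0, 11.66] [-0.1247  0.0169]
1.04 [6.96, 12.28] [-0.1144  0.0122]
1.12 [7.96, 12.82] [-0.1037  0.0084]
1.2 [8.99, 13.28] [-0.0927  0.0054]
1.28 [10.07, 13.65] [-0.0815  0.0033]
1.36 [11.17, 13.94] [-0.0702  0.0022]
1.44 [12.28, 14.13] [-0.0589  0.0019]
```

Call:
apply_moves(dp=[[0.04,1.13,0],[0.17,2.26,0],[0.39,3.38,0],[0.7,4.47,0],[1.1,5.53,0],[1.58,6.56,0],[2.13,7.55,0],[2.77,8.49,0],[2.77,8.49,0]], delta_rot=[[0,0,-0.08],[0,0,-0.16],[0,0,-0.24],[0,0,-0.32],[0,0,-0.4],[0,0,-0.48],[0,0,-0.56],[0,0,-0.64],[0,0,-0.64]], gripper=[1,1,1,1,1,1,1,1,1])

```text
time_s: 21.28
tool_pos: [0.4351, 0.1835, 0.1134]
eef_rot: [2.8, 1.423, 0.002]
wrist_force: [1.7, 0.5, -0.0]
finger_gap: 0.0174
grasp_force: 25.1
```

```bash
cat >> h.py <<'E'
def arc(pv,step,n):
    o=manip.observe();k=o["tool_pos"][:2];R0=Ro.from_rotvec(o["eef_rot"]).as_matrix();r=k-pv;r=r/np.linalg.norm(r)*.142
    for i in range(1,n+1):
        a=i*step;c,s=np.cos(a),np.sin(a);q=pv+np.array([c*r[0]-s*r[1],s*r[0]+c*r[1]])
        print(round(a,3),((np.array([*(q-k),0])@R0)*100).round(2)[:2].tolist(),L(q))
E
python3 - <<'E'
from h import *
st();pv=np.array([.51836,.2981]);print(np.linalg.norm(manip.observe()["tool_pos"][:2]-pv));arc(pv,.07,9)
E
```

```text
t 21.27 tcp [0.4351 0.1835 0.1134] L [-0.1607  0.043 ] F [ 1.71  0.52 -0.02] gap 0.0174 toolx [0.59  0.808 0.001] tooly [ 0.808 -0.59   0.001] q [ 0.16 -0.03  2.09  0.    1.08  0.79]
0.1416655712189956
0.07 [0.0, 0.99] [-0.1536  0.036 ]
0.14 [0.11, 1.98] [-0.1458  0.0298]
0.21 [0.29, 2.96] [-0.1377  0.0242]
0.28 [0.53, 3.92] [-0.1291  0.0191]
0.35 [0.84, 4.87] [-0.1202  0.0147]
0.42 [1.21, 5.79] [-0.111   0.0109]
0.49 [1.65, 6.68] [-0.1016  0.0077]
0.56 [2.15, 7.54] [-0.092   0.0052]
0.63 [2.71, 8.36] [-0.0822  0.0034]
```

Forces are small, so the pivot estimate holds. I'll keep swinging.

Call:
apply_moves(dp=[[0.0,0.99,0],[0.11,1.98,0],[0.29,2.96,0],[0.53,3.92,0],[0.84,4.87,0],[1.21,5.79,0],[1.65,6.68,0],[2.15,7.54,0],[2.71,8.36,0],[2.71,8.36,0]], delta_rot=[[0,0,-0.07],[0,0,-0.14],[0,0,-0.21],[0,0,-0.28],[0,0,-0.35],[0,0,-0.42],[0,0,-0.49],[0,0,-0.56],[0,0,-0.63],[0,0,-0.63]], gripper=[1,1,1,1,1,1,1,1,1,1])

```text
time_s: 22.52
tool_pos: [0.5182, 0.1566, 0.1134]
eef_rot: [2.222, 2.22, 0.001]
wrist_force: [0.9, 0.7, 0.8]
finger_gap: 0.017
grasp_force: 25.3
```

Run:
```python
from h import *
st();pv=np.array([.51836,.2981]);print(np.linalg.norm(manip.observe()["tool_pos"][:2]-pv));arc(pv,.03,6)
```

```text
t 22.52 tcp [0.5182 0.1566 0.1134] L [-0.0825  0.004 ] F [0.94 0.68 0.77] gap 0.017 toolx [0.001 1.    0.   ] tooly [ 1.    -0.001  0.001] q [0.08 0.13 1.92 0.   1.09 0.08]
0.14146815068773036
0.03 [-0.05, 0.43] [-0.0784  0.0029]
0.06 [-0.03, 0.85] [-0.0741  0.0025]
0.09 [0.0, 1.28] [-0.0699  0.0021]
0.12 [0.05, 1.7] [-0.0656  0.0019]
0.15 [0.11, 2.12] [-0.0614  0.0019]
0.18 [0.18, 2.54] [-0.0571  0.0019]
```

Call:
apply_moves(dp=[[0,0.43,0],[0,0.85,0],[0.02,1.28,0],[0.06,1.7,0],[0.12,2.12,0],[0.12,2.12,0]], delta_rot=[[0,0,-0.03],[0,0,-0.06],[0,0,-0.09],[0,0,-0.12],[0,0,-0.15],[0,0,-0.15]], gripper=[1,1,1,1,1,1])

```text
time_s: 23.28
tool_pos: [0.5396, 0.1582, 0.1134]
eef_rot: [-2.046, -2.384, -0.002]
wrist_force: [-0.5, 4.9, 1.7]
finger_gap: 0.0169
grasp_force: 25.4
```

Call:
apply_moves(dp=[[0.01,0.1,0],[0.02,0.2,0],[0.02,0.2,0]], delta_rot=[[0,0,-0.007],[0,0,-0.014],[0,0,-0.014]], gripper=[1,1,1])

```text
time_s: 23.65
tool_pos: [0.5411, 0.1584, 0.1134]
eef_rot: [-2.03, -2.398, -0.001]
wrist_force: [-2.0, 4.8, 3.3]
finger_gap: 0.0174
grasp_force: 25.5
```

Run:
```python
from h import *
st();pv=np.array([.51836,.2981]);arc(pv,.007,3)
```

```text
t 23.65 tcp [0.5411 0.1584 0.1134] L [-0.0596  0.0023] F [-2.05  4.84  3.3 ] gap 0.0174 toolx [-0.165  0.986  0.001] tooly [0.986 0.165 0.   ] q [ 0.08  0.18  1.86  0.    1.1  -0.08]
0.007 [-0.05, 0.1] [-0.0586  0.0019]
0.014 [-0.05, 0.2] [-0.0576  0.0019]
0.021 [-0.05, 0.3] [-0.0566  0.0019]
```

Call:
apply_moves(dp=[[0.05,0.1,0],[0.07,0.2,0],[0.07,0.2,0]], delta_rot=[[0,0,-0.007],[0,0,-0.014],[0,0,-0.014]], gripper=[1,1,1])

```text
time_s: 24.02
tool_pos: [0.5431, 0.1588, 0.1134]
eef_rot: [2.013, 2.411, -0.0]
wrist_force: [-1.4, 1.5, 3.6]
finger_gap: 0.0168
grasp_force: 25.5
```

Call:
apply_moves(dp=[[0.01,0.1,0],[0.01,0.1,0]], delta_rot=[[0,0,-0.007],[0,0,-0.007]], gripper=[1,1])

```text
time_s: 24.28
tool_pos: [0.544, 0.159, 0.1134]
eef_rot: [2.005, 2.418, -0.0]
wrist_force: [-1.5, -0.8, 4.8]
finger_gap: 0.0168
grasp_force: 25.5
```

Call:
apply_moves(dp=[[0.01,0.1,0],[0.01,0.1,0]], delta_rot=[[0,0,-0.007],[0,0,-0.007]], gripper=[1,1])

```text
time_s: 24.52
tool_pos: [0.5445, 0.1591, 0.1134]
eef_rot: [1.997, 2.425, -0.003]
wrist_force: [-2.8, -2.5, 6.5]
finger_gap: 0.0171
grasp_force: 25.7
```

Call:
apply_moves(dp=[[-0.03,0.1,-0.03],[-0.03,0.1,-0.03]], delta_rot=[[0,0,-0.003],[0,0,-0.003]], gripper=[1,1])

```text
time_s: 24.78
tool_pos: [0.5446, 0.1591, 0.1133]
eef_rot: [-1.992, -2.427, 0.005]
wrist_force: [-6.3, -2.3, 7.2]
finger_gap: 0.0172
grasp_force: 25.9
```

Call:
apply_moves(dp=[[-0.01,0.1,-0.03],[-0.01,0.1,-0.03]], delta_rot=[[0,0,0],[0,0,0]], gripper=[1,1])

```text
time_s: 25.02
tool_pos: [0.5447, 0.1591, 0.1134]
eef_rot: [-1.991, -2.426, 0.008]
wrist_force: [-8.2, -2.3, 8.5]
finger_gap: 0.0169
grasp_force: 26.1
```

Run:
```python
from h import *
st();print(manip.observe()["moment"])
```

```text
t 25.02 tcp [0.5447 0.1591 0.1134] L [-0.056   0.0025] F [-8.23 -2.3   8.47] gap 0.0169 toolx [-0.195  0.981 -0.   ] tooly [ 0.981  0.195 -0.006] q [ 0.08  0.2   1.85 -0.    1.1  -0.11]
[-0.38887753  1.36665076 -0.12240121]
```

Call:
apply_moves(dp=[[0,0.1,-0.03],[0,0.2,-0.06],[0,0.2,-0.06]], delta_rot=[[0,0,0],[0,0,0],[0,0,0]], gripper=[1,1,1])

```text
time_s: 25.4
tool_pos: [0.5449, 0.1591, 0.1134]
eef_rot: [-1.988, -2.424, 0.014]
wrist_force: [-13.8, -5.0, 11.5]
finger_gap: 0.0174
grasp_force: 26.7
```

Call:
apply_moves(dp=[[0,0.1,0],[0,0.1,0]], delta_rot=[[0,0,0],[0,0,0]], gripper=[1,1])

```text
time_s: 25.65
tool_pos: [0.5449, 0.1592, 0.1132]
eef_rot: [-1.987, -2.423, 0.018]
wrist_force: [-18.7, -6.0, 14.6]
finger_gap: 0.0166
grasp_force: 27.3
```

Call:
apply_moves(dp=[[0,-0.05,-0.02],[0,-0.05,-0.02]], delta_rot=[[0,0,0],[0,0,0]], gripper=[1,1])

```text
time_s: 25.9
tool_pos: [0.5449, 0.1592, 0.1132]
eef_rot: [-1.987, -2.423, 0.015]
wrist_force: [-15.9, -4.7, 10.7]
finger_gap: 0.0171
grasp_force: 26.9
```

Call:
apply_moves(dp=[[0,0,0],[0,0,0],[0,0,0],[0,0,0],[0,0,0]], delta_rot=[[0,0,0],[0,0,0],[0,0,0],[0,0,0],[0,0,0]], gripper=[1,1,1,1,1])

```text
time_s: 26.52
tool_pos: [0.5449, 0.1592, 0.1133]
eef_rot: [-1.987, -2.423, 0.015]
wrist_force: [-15.0, -4.7, 12.0]
finger_gap: 0.0169
grasp_force: 27.0
```

Call:
apply_moves(dp=[[0,0,0],[0,0,0],[0,0,0],[0,0,0],[0,0,0],[0,0,0]], delta_rot=[[0,0,0],[0,0,0],[0,0,0],[0,0,0],[0,0,0],[0,0,0]], gripper=[1,1,1,1,1,1])

```text
time_s: 27.28
tool_pos: [0.5449, 0.1592, 0.1133]
eef_rot: [-1.987, -2.423, 0.015]
wrist_force: [-16.2, -5.1, 11.0]
finger_gap: 0.017
grasp_force: 27.0
```

Call:
apply_moves(dp=[[0,-0.15,0],[0,-0.3,0],[0,-0.4,0],[0,-0.4,0]], delta_rot=[[0,0,0],[0,0,0],[0,0,0],[0,0,0]], gripper=[1,1,1,1])

```text
time_s: 27.78
tool_pos: [0.5444, 0.1592, 0.1135]
eef_rot: [-1.993, -2.427, 0.003]
wrist_force: [-1.0, 0.0, -4.5]
finger_gap: 0.0173
grasp_force: 24.9
```

Call:
apply_moves(dp=[[0,0.1,0],[0,0.2,0],[0,0.28,0],[0,0.35,0],[0,0.35,0]], delta_rot=[[0,0,0],[0,0,0],[0,0,0],[0,0,0],[0,0,0]], gripper=[1,1,1,1,1])

```text
time_s: 28.4
tool_pos: [0.5448, 0.1592, 0.1133]
eef_rot: [-1.988, -2.424, 0.014]
wrist_force: [-14.3, -5.5, 5.8]
finger_gap: 0.0171
grasp_force: 26.3
```

Call:
apply_moves(dp=[[0,0.03,0],[0,0.03,0],[0,0.03,0],[0,0.03,0],[0,0.03,0],[0,0.03,0],[0,0.03,0],[0,0.03,0],[0,0.03,0],[0,0.03,0]], delta_rot=[[0,0,0],[0,0,0],[0,0,0],[0,0,0],[0,0,0],[0,0,0],[0,0,0],[0,0,0],[0,0,0],[0,0,0]], gripper=[1,1,1,1,1,1,1,1,1,1])

```text
time_s: 29.65
tool_pos: [0.5449, 0.1593, 0.1133]
eef_rot: [-1.988, -2.423, 0.015]
wrist_force: [-16.2, -5.7, 6.4]
finger_gap: 0.0169
grasp_force: 26.5
```

Call:
apply_moves(dp=[[0,0,0],[0,0,0],[0,0,0],[0,0,0],[0,0,0],[0,0,0]], delta_rot=[[0,0,0],[0,0,0],[0,0,0],[0,0,0],[0,0,0],[0,0,0]], gripper=[0.5,0.4,0.3,0.2,0.1,0.0])

```text
time_s: 30.4
tool_pos: [0.5493, 0.1602, 0.115]
eef_rot: [1.993, 2.428, 0.001]
wrist_force: [-1.0, -1.1, 0.0]
finger_gap: 0.0429
grasp_force: 0.0
```

Run:
```python
from h import *
st(); to([*W(-.056,.0025),.113],[-.195,.981])
```

```text
t 30.4 tcp [0.5493 0.1602 0.115 ] L [-0.0512  0.0028] F [-0.96 -1.1   0.  ] gap 0.0429 toolx [-0.195  0.981 -0.   ] tooly [0.981 0.195 0.001] q [ 0.09  0.2   1.84  0.    1.1  -0.11]
dp [-0.01 -0.48  0.2 ] rot [ 0.001  0.    -0.   ]
```

Call:
apply_moves(dp=[[0,-0.4,0],[0,-0.4,-1.5],[0,-0.4,-4],[0,-0.4,-7],[0,-0.4,-10],[0,-4,-12],[0,-9,-12],[0,-14,-12],[0,-14,-12],[0,-14,-12]], delta_rot=[[0,0,0],[0,0,0],[0,0,0],[0,0,0],[0,0,0],[0,0,0],[0,0,0],[0,0,0],[0,0,0],[0,0,0]], gripper=[0,0,0,0,0,0,0,0,0,0])

```text
time_s: 31.65
tool_pos: [0.4125, 0.1329, 0.236]
eef_rot: [1.992, 2.426, 0.003]
wrist_force: [0.9, -0.2, 0.2]
finger_gap: 0.0428
grasp_force: 0.0
```

Run:
```python
from h import *
st(); ringpos("top",(.001,0)); ringpos("scene",(.001,0))
for n in("top","scene"):
    im=manip.read_camera(n);g=cv2.cvtColor(im,cv2.COLOR_RGB2GRAY)
    u=proj(n,[[*W(-.056,.001),.12]])[0];a,b=int(u[0])-25,int(u[1])-25
    m=(g[b:b+50,a:a+50]<38).astype(np.uint8)
    nn,l,s,c=cv2.connectedComponentsWithStats(m)
    print(n,u,[(s[i].tolist(),(c[i]+[a,b]).round(1).tolist(),L(onz(n,[c[i]+[a,b]],.119)[0])) for i in range(1,nn) if s[i,4]>25])
```

```text
t 31.65 tcp [0.4125 0.1329 0.236 ] L [-0.1906 -0.0037] F [ 0.88 -0.17  0.17] gap 0.0428 toolx [-0.195  0.981 -0.   ] tooly [0.981 0.195 0.003] q [ 0.05 -0.3   2.08  0.    1.36 -0.15]
top 80.0 L [0.002  0.0024] r 0.0299
scene 98.0 L [-0.0796  0.0092] r 0.0286
top [204.95482395 212.04328246] [([17, 0, 32, 32, 218], [211.5, 206.0], array([-0.0469, -0.0129])), ([0, 35, 45, 15, 297], [203.4, 230.2], array([-0.089 ,  0.0094]))]
scene [320.65606038 245.36299589] [([24, 18, 9, 19, 138], [322.7, 246.9], array([-0.0564,  0.0054]))]
```

```bash
python3 -c "
from workcell import manip
print(manip.finish_job())"
```

```text
the job is handed in; nothing more can be done
None
```

I handed the job in at about 32 s with the ring seated against both yoke rollers and the keeper pressed on at about 16 N for over a second, then released under load; I did not test for play after letting go.

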